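Clamp a spool with a fold-out crank

ROBOT

A 6-joint arm with a two-finger parallel gripper is mounted at the origin on a cart in front of the work surface, level with it; the furniture and walls round the work are solid. World frame = base frame: x ahead of the robot, y to its left, z up, the work surface at z = 0. Lengths are in m, angles in rad, forces in N, time in s.
With the tool pointing down it reaches from about 0.325 to 0.775 m from the base axis. Payload 5.5 kg.
Tool frame: the origin (TCP) lies midway between the tips of the shut fingers; the grasp point (between the pads) lies 19 mm behind it; z points along the fingers, y is the line along which they close (so a half turn about z gives the same grasp; the last joint's range is limited). The gripper opens to 88 mm and grips with 3 to 60 N. Pads are 20 mm wide; open, the fingers measure 115 mm over their backs; the gripper's body (75 mm by 178 mm) begins 61 mm behind the grasp point.
Start: joints at [1.256, 0.091, 1.231, -0, 1.82, -0.057], TCP at [0.153, 0.58, 0.223] pointing down, gripper open.
Joint ranges: [-2.87, 2.87], [-0.86, 2.18], [0.17, 2.46], [-1.51, 4.65], [0.06, 2.69], [-2.65, 2.65]. Speed limits (rad/s): [2.57, 2.57, 3.01, 3.14, 3.14, 3.14].

INTERFACE

Orientations are given as a unit quaternion [w, x, y, z].
In Python, from rig import * gives the robot as it stands.
- The arm moves only by the tool send_rows, never from a script. Its argument "targets" is a list of rows, each a list of 5 numbers: the gripper command: -1 is shut, 1 is fully open, values between are in proportion, then the shift along the tool's x, y, z in units of 0.2 m (1.0 is 0.2 m), then the turn about the tool's z in units of pi rad (1.0 is pi rad). In form: [[gripper, dx, dy, dz, spin], ...]. A call has 1 to 20 rows; each row is the pose to reach, as a shift and turn from the pose commanded when the call began, along the tool's axes at that moment, turning the shorter way round; what a row does not reach only later rows make up. A row lasts 1/8 s, in which the tool goes at most 62.5 mm and 10.7 degrees, less where a joint would pass 70% of its speed; a pose out of reach is approached as far as the arm can. A call with a number of a shift or a turn outside -1 to 1 is refused whole. A call with a gripper value outside its range is refused whole. The fingers move at their own pace and stop on an object; the grip force is fixed at half the most. Time passes only in rows, so rows that repeat a pose let the fingers close. It gives the time, the measured TCP pose, the force, the opening and the grip force at its end, in the units of the state.
- read_state(): the state, without advancing time (a new reading comes with each control period).
- get_image(name): name is "scene" or "top" or "wrist"; returns the picture (400x640x3 uint8, blue, green, red); there is no depth.
- get_calibration(name): a dict with "vfov" (degrees; the focal length in pixels is half the picture's height over the tangent of half this angle, whatever the lens; pixels are square), "cx", "cy" (the principal point, pixels), "k1" (the pictures are not rectified: a ray, as slopes to the right and down, at radius r is drawn at 1 + k1 r^2 times it, then the intrinsics apply), "pose" (4x4, takes a point from camera to world coordinates). Camera axes: x right, y down, z forward; pixel columns grow to the right and rows downward; lengths in m; the calibration is good to about 2 mm. A picture is of the moment at which its call begins: read the wrist's pose just before it. get_calibration takes no time and is no camera call; for the wrist camera it gives the pose at the moment of the call.
- hand_in(): hands the job in; it is judged then, once.
The state is a dict: "clock": time; "joint_pos": joint angles; "qvel": joint speeds; "joint_efforts": joint torques, N m; "tcp_pos": TCP position; "tcp_rot": TCP orientation; "wrist_force": force on the tool from outside, world axes, zero at the start; "torque": the same for the moment, N m; "finger_gap": finger opening in m; "gripper_force": force on a finger pad.
Only numpy, scipy, OpenCV 4.12 (cv2) and the standard library are available. Lean on these libraries where they do the work, as an engineer would, in place of code of your own. Each camera call takes 0.05 s, during which the arm holds its last target. There are 200 camera calls.

TASK

Clamp the spool that stands in the bench clamp: without turning the crank yet, fold its grip up until it stands fully upright, then turn the crank clockwise (seen from above) until the moving jaw has pushed the spool against the stop block and holds it firmly. Tighten by feel, to a squeeze of roughly 25 N (the spool cracks at 45 N), and leave the grip upright and the spool standing in the clamp. Leave the other spool and the snips beside the clamp alone.

Things in the scene. Friction and masses are not known exactly. Their poses are not given: they have to be found in the camera images.
- clamp: Grey bench clamp screwed down, 94 wide (its x), 230 mm long (its y, -50 to 180 mm). Origin on the worktop under the crank axis, z up. A gearbox 68 mm high (y -50 to 33) carries the crank; then a 12 mm thick bed with two guide rods and, across it, an upright stop block 58 mm high, bolted somewhere with its face at y 140 to 156 mm (set anew each time). Only the crank is higher than 78 mm.
- jaw: The moving jaw: an upright plate 90 mm wide, 58 mm high with a sprung pad (about 12 N per mm) in front, that slides along the clamp's +y, 10 mm for each radian the crank turns clockwise. Only the crank drives it; it stays where it is left. Its axes are the clamp's; the pad's pressing face lies 66 mm along +y from its origin, so at crank 0 it is at the clamp's y = 66 mm.
- jaw_face (a point): Centre of the pressing face of the jaw's sprung pad, 35 mm above the worktop.
- crank (a joint): Crank angle, rad, growing clockwise from above, which closes the jaw; at 0 its arm points along the clamp's -x; starts between -1 and 1. Dry friction of 0.3 N m (5 N at the grip) also holds it where it is left. Every 10 N of squeeze adds 0.1 N m, or 1.5 N at the grip. From when the spool touches jaw and stop block, each 0.1 rad adds about 10 N of squeeze.
- fold (a joint): Fold angle of the crank's grip, rad: 0 = folded flat over the arm, pointing inward to the crank axis; 1.57 = upright, at its stop. Light friction (0.05 N m) holds it where it is left; its hinge pin lies crosswise to the arm, level.
- crank_axis (a point): Point on the crank's vertical axis at the height of the grip's hinge pin, 100 mm above the worktop.
- knuckle (a point): Centre of the grip's hinge pin, at the outer end of the crank arm: 65 mm from the crank axis, 100 mm above the worktop. The arm is a 14 mm wide, 8 mm thick steel bar, its top 89 mm above the worktop.
- grip_point (a point): Point on the grip's middle line, 42 mm from the hinge pin. The grip is a black round handle 18 mm thick, from 12 to 59 mm from the pin. It spins freely about its own length, so a hand holding it upright need not turn with the crank. Folded, it lies just above the arm, which is narrower, so it can be pinched across from above.
- spool_mid (a point): Centre (21 mm above its underside) of the flanged thread spool that is to be clamped, 46 mm across and 42 mm high, standing loose on the clamp's bed between jaw and stop block.
- spool: The same spool; origin at the centre of its underside, z along its axis.
- other_spool: Another flanged thread spool, 40 mm across and 50 mm high, standing on the worktop beside the clamp; leave alone.
- snips: Small thread snips, 25 x 114 x 9 mm, lying on the worktop beside the clamp; leave alone.
Things that resemble listed ones, but are neither listed nor needed, are in the scene too. What is shaped like the spool but blue or purple is not meant.

How it is judged:
On the way, in this order (a step that is already met when the one before it is completed fails the run):
1. the grip is folded fully upright (value of joint fold above 1.43 rad), for 0.2 s.
2. the jaw presses the spool with at least 10 N (contact force between jaw and spool above 10 N), for 0.2 s.
At the end, for the whole second after the job is handed in: The spool stands upright (within 0.12 rad) on the clamp's bed (at most 4 mm above it), at rest, its centre within 32 mm of the jaw's face, pressed by the jaw with more than 10 N; the grip is still upright (fold angle over 1.3 rad) and the crank at rest (contact force between jaw and spool above 10 N and value of joint fold above 1.3 rad and horizontal distance between spool_mid and jaw_face below 0.032 m and angle between spool's own z axis and vertical below 0.12 rad and linear speed of spool below 0.01 m/s and velocity of joint crank between -0.05 and 0.05 rad/s and z of spool in the frame of clamp below 0.016 m); the robot touches nothing.
It fails at once if the spool is squeezed with more than 45 N (contact force between jaw and spool above 45 N).
It fails at once if the crank is turned (jaw moved over 5 mm) while the grip is folded (value of joint fold below 0.9 rad and distance of jaw_face from where it was at the start of the episode above 0.005 m).
It fails at once if the other spool is disturbed (distance of other_spool from where it was at the start of the episode above 0.02 m).
It fails at once if the snips are disturbed (distance of snips from where it was at the start of the episode above 0.02 m).
It also fails if it takes over 67 s, if anything falls off the work surface, if the arm or the gripper's body presses on something with over 40 N, if the wrist force passes 120 N, or if a joint passes its speed limit or range.

## Working session

There is one attempt and no reset: what is moved stays moved. The work goes in short steps, Python scripts to look and compute and a tool call to move; the robot and the scene stay as the last step left them, time stands still between calls to the robot, and variables do not carry over. Pictures are saved under pics/ and viewed, at most 10 in all, crops included, and the job is handed in when it is done.

Besides the shell and the picture viewer there is one more tool, called after ">>>" by a JSON object that holds its "method" and its "body". send_rows: Moves the arm, as the interface text tells. Shifts and turns lie within -1 to 1; 1 stands for 0.2 m of shift or pi rad of turn. Its arguments: {"type":"object","properties":{"targets":{"type":"array","items":{"type":"array","items":{"type":"number","minimum":-1,"maximum":1}}}},"required":["targets"]}

```bash
mkdir -p pics
cat > h.py <<'E'
from rig import *
import numpy as np, cv2
def ray(cal,u,v,z):
    f=200/np.tan(np.radians(cal["vfov"])/2)
    d=np.array([(u-cal["cx"])/f,(v-cal["cy"])/f]); s=d.copy()
    for _ in range(30): s=d/(1+cal["k1"]*(s@s))
    P=np.array(cal["pose"]); r=P[:3,:3]@np.array([s[0],s[1],1]); o=P[:3,3]
    return o+r*(z-o[2])/r[2]
def proj(cal,p):
    f=200/np.tan(np.radians(cal["vfov"])/2)
    P=np.array(cal["pose"]); q=P[:3,:3].T@(np.array(p)-P[:3,3]); s=q[:2]/q[2]
    s=s*(1+cal["k1"]*(s@s)); return s*f+[cal["cx"],cal["cy"]]
E
python3 - <<'E'
from h import *
a=get_image("top");b=get_image("scene")
cv2.imwrite("pics/top.png",a);cv2.imwrite("pics/scene.png",b)
for n in("top","scene"):print(get_calibration(n))
s=read_state();print(s["tcp_pos"],s["tcp_rot"],s["clock"])
E
```

```text
{'vfov': 46.681507233366645, 'cx': 318.29273226020655, 'cy': 203.37129548891693, 'k1': -0.06707529930558126, 'pose': array([[-0.00579604, -0.99725327,  0.07383979,  0.47011265],
       [-0.99981553,  0.00442709, -0.01868973, -0.16696055],
       [ 0.0183115 , -0.0739345 , -0.99709497,  0.97498479],
       [ 0.        ,  0.        ,  0.        ,  1.        ]])}
{'vfov': 56.01843609768633, 'cx': 319.72102394716353, 'cy': 198.43324360019477, 'k1': -0.031150320207932722, 'pose': array([[-0.73798454,  0.49865273, -0.45466942,  0.92931396],
       [ 0.67475517,  0.53611241, -0.50723658,  0.23717844],
       [-0.00918099, -0.68112329, -0.73211118,  0.72540389],
       [ 0.        ,  0.        ,  0.        ,  1.        ]])}
[0.15287739 0.57991151 0.22161663] [-1.63408154e-04  1.28544320e-01  9.91703362e-01 -8.79097959e-04] 0.1
```

View pics/top.png

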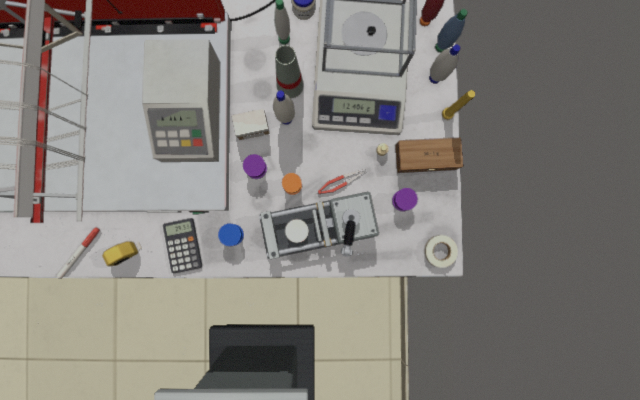

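View pics/scene.png

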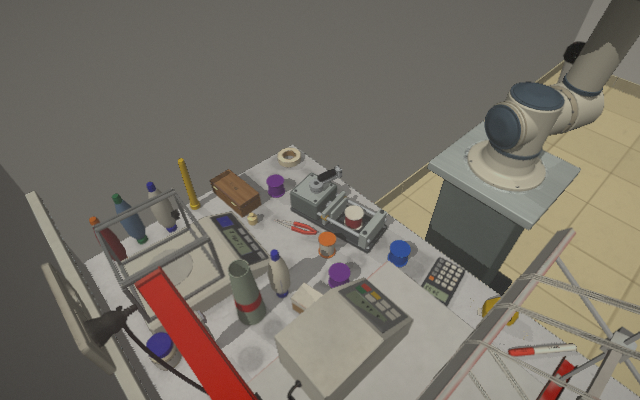

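Top view: the target spool (white top, red body) is in the clamp at (297,231). Lookalikes are orange (292,183), blue (230,235) and purple (254,166) and (405,199). The black grip is at (349,232) and the snips at (342,183). I'll check with one close crop of each view.

Run:
```python
import cv2,numpy as np
a=cv2.imread("pics/top.png")[180:270,250:390];b=cv2.imread("pics/scene.png")[155:255,280:400]
cv2.imwrite("pics/ctop.png",cv2.resize(a,None,fx=5.5,fy=5.5,interpolation=cv2.INTER_CUBIC))
cv2.imwrite("pics/csc.png",cv2.resize(b,None,fx=6,fy=6,interpolation=cv2.INTER_CUBIC))
```

```text
(no output)
```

View pics/ctop.png

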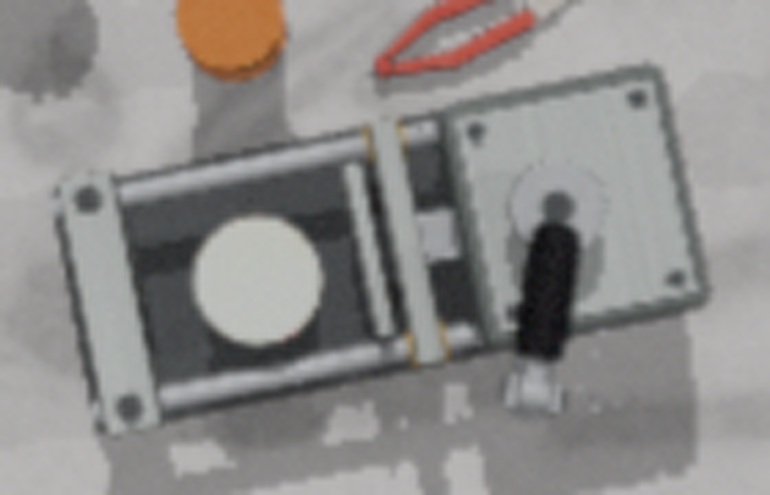

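View pics/csc.png

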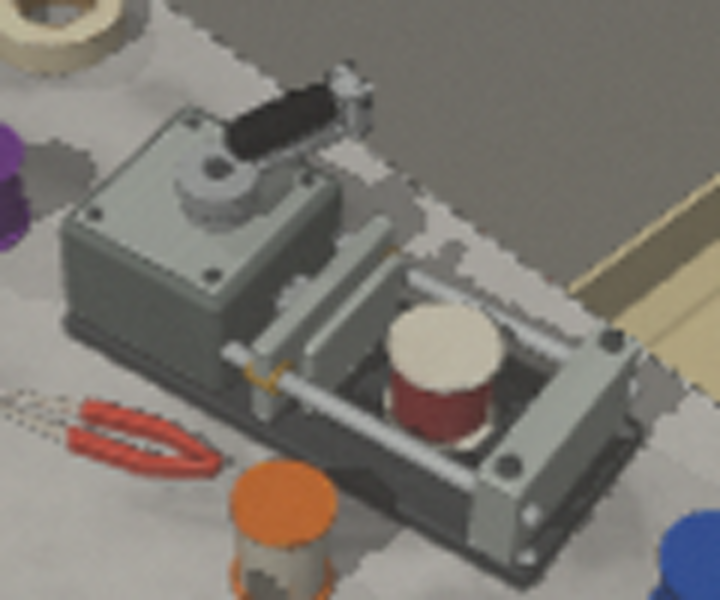

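Run:
```python
from h import *
from scipy.optimize import least_squares
T=get_calibration("top");S=get_calibration("scene")
t=lambda u,v:(250+(u+.5)/5.5-.5,180+(v+.5)/5.5-.5)
s=lambda u,v:(280+(u+.5)/6-.5,155+(v+.5)/6-.5)
def tri(a,b):
    r=least_squares(lambda p:np.r_[proj(T,p)-t(*a),proj(S,p)-s(*b)],[.3,-.2,.1]);return r.x,r.fun
print("hub",tri((558,205),(217,168)))
print("knuckle",tri((535,388),(352,95)))
print("gripinner",tri((565,228),(238,138)),"gripouter",tri((540,352),(328,102)))
print("stopA",tri((88,198),(508,465)),"stopB",tri((130,405),(612,340)))
print("spool top",tri((258,280),(445,345)))
print("hub z.09",ray(T,*t(558,205),.09),"kn z.1",ray(T,*t(535,388),.1))
for c in [(640,97),(676,277),(476,131)]:print("screws",ray(T,*t(*c),.068))
print("jaw plate top",ray(T,*t(385,120),.058),ray(T,*t(430,360),.058),"pad front",ray(T,*t(345,165),.056),ray(T,*t(380,335),.056))
print("stop inner",ray(T,*t(115,175),.058),ray(T,*t(158,420),.058))
P=read_state();print(get_calibration("wrist")["pose"],P["tcp_pos"])
```

```text
hub (array([ 0.50914763, -0.2456058 ,  0.09347679]), array([-0.09482734,  0.09156884, -0.16430031, -0.01802284]))
knuckle (array([ 0.44564421, -0.23590102,  0.09962821]), array([-0.41486645,  0.3815814 , -0.72752001, -0.06423794]))
gripinner (array([ 0.49993445, -0.246078  ,  0.10395507]), array([-0.57221826,  0.5497896 , -0.99820143, -0.10734618])) gripouter (array([ 0.45791858, -0.23745298,  0.10250576]), array([-0.44094064,  0.40931976, -0.77236386, -0.07136844]))
stopA (array([ 0.51389814, -0.07992221,  0.06185787]), array([-0.09707481,  0.08274918, -0.14338053, -0.00833873])) stopB (array([ 0.43975999, -0.09469236,  0.06192974]), array([-0.25613691,  0.21077001, -0.39306463, -0.0165576 ]))
spool top (array([ 0.48435392, -0.14050754,  0.05525249]), array([-0.10621497,  0.09323236, -0.16722718, -0.01157432]))
hub z.09 [ 0.50947601 -0.24609976  0.09      ] kn z.1 [ 0.44636513 -0.23666114  0.1       ]
screws [ 0.54899713 -0.27792365  0.068     ]
screws [ 0.48454391 -0.28995839  0.068     ]
screws [ 0.53704929 -0.21901386  0.068     ]
jaw plate top [ 0.54191393 -0.18674854  0.058     ] [ 0.4554925  -0.20237704  0.058     ] pad front [ 0.52583396 -0.1722462   0.056     ] [ 0.46453574 -0.18452895  0.056     ]
stop inner [ 0.52248671 -0.0894416   0.058     ] [ 0.43464325 -0.1048956   0.058     ]
[[ 0.25531322  0.93579871  0.24309654  0.08726009]
 [ 0.96685383 -0.24633705 -0.06716948  0.59810797]
 [-0.00297343  0.25218808 -0.96767367  0.38296384]
 [ 0.          0.          0.          1.        ]] [0.15287739 0.57991151 0.22161663]
```

Choice confirmed: the clamp holds the red/white spool. The crank is at about 0.34 rad, and I estimate contact near 3.95 rad. Moving to a hover over the grip.

>>> {"method": "send_rows", "body": {"targets": [[1, -0.664, -0.888, 0, 0], [1, -0.664, -0.888, 0, 0], [1, -0.664, -0.888, 0, 0], [1, -0.664, -0.888, 0, 0], [1, -0.664, -0.888, 0, 0]]}}

```text
clock: 0.72
tcp_pos: [0.2369, 0.3731, 0.2229]
tcp_rot: [0.0, 0.13, 0.991, 0.0]
wrist_force: [-1.0, 1.1, -0.8]
finger_gap: 0.0879
gripper_force: 0.0
```

>>> {"method": "send_rows", "body": {"targets": [[1, -0.664, -0.888, 0, 0], [1, -0.664, -0.888, 0, 0], [1, -0.664, -0.888, 0, 0], [1, -0.664, -0.888, 0, 0], [1, -0.664, -0.888, 0, 0]]}}

```text
clock: 1.35
tcp_pos: [0.3199, 0.1682, 0.2225]
tcp_rot: [-0.0, 0.13, 0.991, 0.0]
wrist_force: [-0.1, -0.4, -0.2]
finger_gap: 0.0877
gripper_force: 0.0
```

>>> {"method": "send_rows", "body": {"targets": [[1, -0.664, -0.888, 0, 0], [1, -0.664, -0.888, 0, 0], [1, -0.664, -0.888, 0, 0], [1, -0.664, -0.888, 0, 0], [1, -0.664, -0.888, 0, 0]]}}

```text
clock: 1.98
tcp_pos: [0.4032, -0.0368, 0.2218]
tcp_rot: [-0.001, 0.129, 0.992, 0.0]
wrist_force: [-0.2, 0.2, 0.8]
finger_gap: 0.0877
gripper_force: 0.0
```

>>> {"method": "send_rows", "body": {"targets": [[1, -0.664, -0.888, 0, 0], [1, -0.664, -0.888, 0, -0.034], [1, -0.664, -0.888, 0.1, -0.034], [1, -0.664, -0.888, 0.1, -0.034], [1, -0.664, -0.888, 0.1, -0.034]]}}

```text
clock: 2.6
tcp_pos: [0.4864, -0.2413, 0.2004]
tcp_rot: [-0.002, 0.075, 0.997, 0.001]
wrist_force: [-0.3, 0.3, 0.1]
finger_gap: 0.088
gripper_force: 0.0
```

Run:
```python
from h import *
import pickle
c=get_calibration("wrist");a=get_image("wrist");cv2.imwrite("pics/w1.png",a);pickle.dump(c,open("w1.pkl","wb"))
s=read_state();print(s)
print("expected knuckle",proj(c,[.446,-.2363,.1]),"hub",proj(c,[.509,-.2458,.0935]))
```

```text
{'clock': 2.65, 'joint_pos': array([-5.22408796e-01, -6.48000710e-02,  1.42518050e+00,  9.70742169e-04,
        1.78382888e+00, -1.94307385e+00]), 'qvel': array([ 0.01751768, -0.04350663,  0.00748416,  0.00184092,  0.01001297,
       -0.00383342]), 'joint_efforts': array([ -1.14355121, -36.32873654, -40.50242186,  -0.18229276,
        -0.10120517,  -0.06277387]), 'tcp_pos': array([ 0.48630028, -0.24037918,  0.20156458]), 'tcp_rot': array([-9.74314927e-04,  7.48933757e-02,  9.97190576e-01,  9.93782393e-04]), 'wrist_force': array([ 0.65816388,  0.3648632 , -0.41150811]), 'torque': array([ 0.00423916, -0.0393988 ,  0.0220627 ]), 'gripper_force': 0.0, 'finger_gap': 0.08792528550509125}
expected knuckle [318.25986924 159.4929567 ] hub [318.48708696 222.01734072]
```

View pics/w1.png

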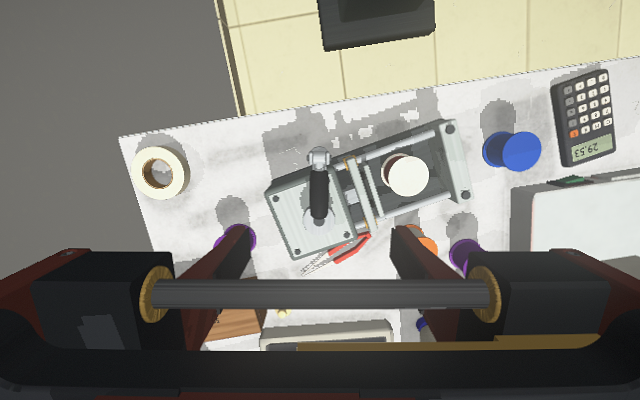

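The wrist view shows the grip centred between the fingers, with the knuckle at (319,157), within 2 px of prediction. Descend and pinch.

>>> {"method": "send_rows", "body": {"targets": [[0, 0, 0, 0.3, 0], [0, 0, 0, 0.5, 0], [0, 0, 0, 0.565, 0], [0, 0, 0, 0.565, 0], [-1, 0, 0, 0.565, 0], [-1, 0, 0, 0.565, 0], [-1, 0, 0, 0.565, 0], [-1, 0, 0, 0.565, 0], [-1, 0, 0, 0.565, 0], [-1, 0, 0, 0.565, 0]]}}

```text
clock: 3.9
tcp_pos: [0.4859, -0.2422, 0.0903]
tcp_rot: [0.001, 0.075, 0.997, -0.0]
wrist_force: [0.7, 1.2, 5.1]
finger_gap: 0.0177
gripper_force: 30.2
```

Run:
```python
import numpy as np
# arc rows: pivot radius R about knuckle, tool x outward, from fold a0
R=.041
for a in np.linspace(.12,1.62,13): print([-1,round(R*(1-np.cos(a))/.2,3),0,round(-R*np.sin(a)/.2,3),0])
```

```text
[-1, np.float64(0.001), 0, np.float64(-0.025), 0]
[-1, np.float64(0.006), 0, np.float64(-0.05), 0]
[-1, np.float64(0.014), 0, np.float64(-0.074), 0]
[-1, np.float64(0.025), 0, np.float64(-0.097), 0]
[-1, np.float64(0.038), 0, np.float64(-0.119), 0]
[-1, np.float64(0.054), 0, np.float64(-0.139), 0]
[-1, np.float64(0.073), 0, np.float64(-0.157), 0]
[-1, np.float64(0.093), 0, np.float64(-0.172), 0]
[-1, np.float64(0.116), 0, np.float64(-0.185), 0]
[-1, np.float64(0.139), 0, np.float64(-0.194), 0]
[-1, np.float64(0.164), 0, np.float64(-0.201), 0]
[-1, np.float64(0.189), 0, np.float64(-0.204), 0]
[-1, np.float64(0.215), 0, np.float64(-0.205), 0]
```

Pinched at 17.7 mm. Fold it up along the arc, in halves.

>>> {"method": "send_rows", "body": {"targets": [[-1, 0.001, 0, -0.025, 0], [-1, 0.006, 0, -0.05, 0], [-1, 0.014, 0, -0.074, 0], [-1, 0.025, 0, -0.097, 0], [-1, 0.038, 0, -0.119, 0], [-1, 0.054, 0, -0.139, 0], [-1, 0.054, 0, -0.139, 0]]}}

```text
clock: 4.78
tcp_pos: [0.4741, -0.2404, 0.1179]
tcp_rot: [-0.001, 0.076, 0.997, 0.0]
wrist_force: [-1.1, 0.7, -5.6]
finger_gap: 0.0176
gripper_force: 30.0
```

>>> {"method": "send_rows", "body": {"targets": [[-1, 0.019, 0, -0.018, 0], [-1, 0.039, 0, -0.033, 0], [-1, 0.062, 0, -0.046, 0], [-1, 0.085, 0, -0.055, 0], [-1, 0.11, 0, -0.062, 0], [-1, 0.135, 0, -0.065, 0], [-1, 0.16, 0, -0.066, 0], [-1, 0.17, 0, -0.066, 0], [-1, 0.17, 0, -0.066, 0]]}}

```text
clock: 5.9
tcp_pos: [0.4405, -0.2357, 0.1314]
tcp_rot: [-0.0, 0.076, 0.997, -0.001]
wrist_force: [-0.1, 0.1, 2.5]
finger_gap: 0.0003
gripper_force: 0.9
```

Run:
```python
from h import *
c=get_calibration("scene");a=get_image("scene")[120:240,260:400];w=get_image("wrist")[100:280,200:440]
cv2.imwrite("pics/s2.png",np.hstack([cv2.resize(a,(420,360),interpolation=2),cv2.resize(w,(380,285))[:, :] if 0 else cv2.copyMakeBorder(cv2.resize(w,(380,285)),0,75,0,0,0)]))
s=read_state();print(s["tcp_pos"],s["wrist_force"],s["torque"],s["finger_gap"])
```

```text
[ 0.4407328  -0.23567126  0.13083792] [-0.78719753  0.4685788   2.42566482] [ 0.03372873  0.12585104 -0.01281982] 0.00018770082564630941
```

View pics/s2.png

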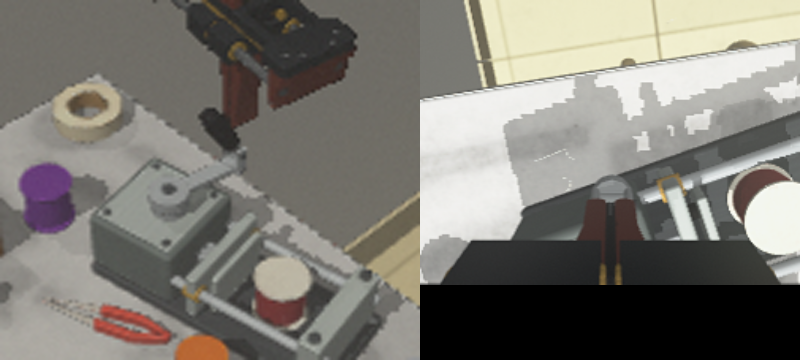

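The grip slipped from the pads at roughly 0.9 rad, and the shut fingers now stand outboard of it. I'll go over it and push it outward from the inboard side with the shut fingers.

>>> {"method": "send_rows", "body": {"targets": [[-1, 0, 0, -0.15, 0], [-1, 0, 0, -0.25, 0], [-1, -0.2, 0, -0.25, 0], [-1, -0.36, 0, -0.25, 0], [-1, -0.36, 0, -0.25, 0], [-1, -0.36, 0, -0.05, 0], [-1, -0.36, 0, 0, 0], [-1, -0.33, 0, 0, 0], [-1, -0.28, 0, 0, 0], [-1, -0.24, 0, 0, 0], [-1, -0.2, 0, 0, 0], [-1, -0.17, 0, 0, 0], [-1, -0.15, 0, 0, 0], [-1, -0.15, 0, 0, 0]]}}

```text
clock: 7.75
tcp_pos: [0.4704, -0.2399, 0.1304]
tcp_rot: [-0.0, 0.076, 0.997, 0.0]
wrist_force: [0.9, 0.4, -0.3]
finger_gap: 0.0004
gripper_force: 0.1
```

>>> {"method": "send_rows", "body": {"targets": [[-1, 0.01, 0, 0, 0], [-1, 0.02, 0, 0, 0], [-1, 0.02, 0, 0, 0]]}}

```text
clock: 8.12
tcp_pos: [0.4668, -0.2393, 0.1305]
tcp_rot: [-0.0, 0.075, 0.997, 0.0]
wrist_force: [0.7, 0.2, 0.5]
finger_gap: 0.0004
gripper_force: 0.4
```

>>> {"method": "send_rows", "body": {"targets": [[-1, 0.01, 0, 0, 0], [-1, 0.02, 0, 0, 0], [-1, 0.02, 0, 0, 0]]}}

```text
clock: 8.5
tcp_pos: [0.4634, -0.2388, 0.1308]
tcp_rot: [0.001, 0.075, 0.997, -0.0]
wrist_force: [3.9, -0.6, 0.6]
finger_gap: 0.0003
gripper_force: 1.9
```

>>> {"method": "send_rows", "body": {"targets": [[-1, 0.005, 0, 0, 0], [-1, 0.01, 0, 0, 0], [-1, 0.01, 0, 0, 0]]}}

```text
clock: 8.88
tcp_pos: [0.4628, -0.2386, 0.1309]
tcp_rot: [0.002, 0.075, 0.997, -0.0]
wrist_force: [9.4, -1.7, -1.5]
finger_gap: 0.0005
gripper_force: 4.9
```

Run:
```python
from h import *
a=get_image("scene")[120:240,260:400];cv2.imwrite("pics/s3.png",cv2.resize(a,(560,480),interpolation=2))
s=read_state();print(s["tcp_pos"],s["wrist_force"],s["torque"],s["finger_gap"])
```

```text
[ 0.46278811 -0.23863451  0.1309252 ] [ 9.35541421 -1.11650663 -1.69407332] [-0.19052172 -1.72979416 -0.03711719] 0.0006578298393425706
```

View pics/s3.png

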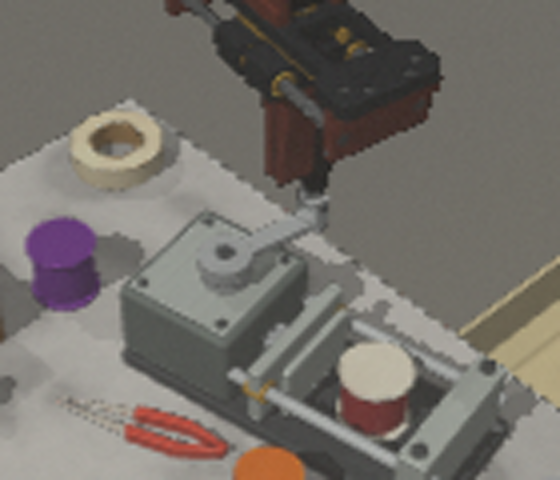

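The grip is upright against its stop (9 N and stiff; the view shows it vertical). Regrasp from above.

>>> {"method": "send_rows", "body": {"targets": [[-1, -0.03, 0, 0, 0], [-1, -0.03, 0, -0.2, 0], [0, -0.03, 0, -0.25, 0], [0, 0.03, 0, -0.25, 0], [0, 0.08, 0, -0.25, 0], [0, 0.08, 0, -0.25, 0], [0, 0.08, 0, -0.25, 0], [0, 0.08, 0, -0.1, 0], [0, 0.08, 0, 0.04, 0], [0, 0.08, 0, 0.04, 0], [-1, 0.08, 0, 0.04, 0], [-1, 0.08, 0, 0.04, 0], [-1, 0.08, 0, 0.04, 0], [-1, 0.08, 0, 0.04, 0], [-1, 0.08, 0, 0.04, 0], [-1, 0.08, 0, 0.04, 0]]}}

```text
clock: 10.92
tcp_pos: [0.4457, -0.2361, 0.1238]
tcp_rot: [0.001, 0.075, 0.997, -0.0]
wrist_force: [1.0, 1.5, 5.8]
finger_gap: 0.0181
gripper_force: 30.0
```

```bash
cat > arc.py <<'E'
import sys
from h import *
# crank axis A, radius; arm world angle th decreasing (clockwise). rows relative to current measured pose
A=np.array([.509,-.2458]); s=read_state(); p=s["tcp_pos"]; q=s["tcp_rot"]
print(p,s["wrist_force"],s["torque"],s["finger_gap"],s["clock"])
d=p[:2]-A; th=np.arctan2(d[1],d[0]); print("th",th,"crank",(3.327-th)%(2*np.pi),"r",np.hypot(*d))
w,x,y,z=q; ax=np.arctan2(2*(x*y+w*z),1-2*(y*y+z*z)); X=np.array([np.cos(ax),np.sin(ax)]);Y=np.array([X[1],-X[0]])
f=s["wrist_force"][:2]; t=np.array([np.sin(th),-np.cos(th)]); print("F tang resist",-f@t,"radial out",f@d/np.hypot(*d))
if len(sys.argv)>3:
    n=int(sys.argv[1]);st=float(sys.argv[2]);R=float(sys.argv[3])
    for i in range(1,n+1):
        g=A+R*np.array([np.cos(th-i*st),np.sin(th-i*st)])-p[:2]
        print([-1,round(float(g@X)/.2,3),round(float(g@Y)/.2,3),0,0],end=", ")
E
python3 arc.py 11 0.15 .0655
```

```text
[ 0.44570527 -0.23609174  0.12383018] [0.97104143 1.4747888  5.79578307] [ 0.25181461 -0.0292928   0.00396917] 0.018110828184215798 10.925
th 2.989396921974865 crank 0.3376030780251349 r 0.0640349329223778
F tang resist -1.6049595491351534 radial out -0.7362257135481441
[-1, 0.004, 0.049, 0, 0], [-1, -0.007, 0.097, 0, 0], [-1, -0.025, 0.142, 0, 0], [-1, -0.05, 0.185, 0, 0], [-1, -0.081, 0.223, 0, 0], [-1, -0.117, 0.256, 0, 0], [-1, -0.158, 0.284, 0, 0], [-1, -0.202, 0.305, 0, 0], [-1, -0.249, 0.319, 0, 0], [-1, -0.297, 0.326, 0, 0], [-1, -0.347, 0.326, 0, 0],
```

>>> {"method": "send_rows", "body": {"targets": [[-1, 0.004, 0.049, -0.01, 0], [-1, -0.007, 0.097, -0.01, 0], [-1, -0.025, 0.142, -0.01, 0], [-1, -0.05, 0.185, -0.01, 0], [-1, -0.081, 0.223, -0.01, 0], [-1, -0.081, 0.223, -0.01, 0]]}}

```text
clock: 11.68
tcp_pos: [0.4684, -0.1956, 0.124]
tcp_rot: [0.0, 0.076, 0.997, -0.002]
wrist_force: [3.3, -5.0, -3.3]
finger_gap: 0.0177
gripper_force: 30.0
```

```bash
python3 arc.py 9 0.15 .0655
```

```text
[ 0.46840726 -0.1956166   0.12395965] [ 3.28405165 -4.99761859 -3.33545407] [-1.03700895 -0.67380337  0.06355587] 0.017699433599098025 11.675
th 2.2509332673644673 crank 1.0760667326355327 r 0.064545677836764
F tang resist 0.589693665704935 radial out -5.9509199394462
[-1, -0.032, 0.037, 0, 0], [-1, -0.072, 0.065, 0, 0], [-1, -0.117, 0.087, 0, 0], [-1, -0.163, 0.101, 0, 0], [-1, -0.212, 0.109, 0, 0], [-1, -0.261, 0.109, 0, 0], [-1, -0.309, 0.102, 0, 0], [-1, -0.356, 0.088, 0, 0], [-1, -0.401, 0.067, 0, 0],
```

```bash
python3 arc.py 13 0.14 .064
```

```text
[ 0.46840726 -0.1956166   0.12395965] [ 3.28405165 -4.99761859 -3.33545407] [-1.03700895 -0.67380337  0.06355587] 0.017699433599098025 11.675
th 2.2509332673644673 crank 1.0760667326355327 r 0.064545677836764
F tang resist 0.589693665704935 radial out -5.9509199394462
[-1, -0.034, 0.029, 0, 0], [-1, -0.071, 0.055, 0, 0], [-1, -0.11, 0.076, 0, 0], [-1, -0.153, 0.091, 0, 0], [-1, -0.196, 0.1, 0, 0], [-1, -0.241, 0.103, 0, 0], [-1, -0.286, 0.099, 0, 0], [-1, -0.33, 0.089, 0, 0], [-1, -0.371, 0.074, 0, 0], [-1, -0.411, 0.052, 0, 0], [-1, -0.447, 0.026, 0, 0], [-1, -0.479, -0.006, 0, 0], [-1, -0.506, -0.041, 0, 0],
```

>>> {"method": "send_rows", "body": {"targets": [[-1, -0.034, 0.029, 0, 0], [-1, -0.071, 0.055, 0, 0], [-1, -0.11, 0.076, 0, 0], [-1, -0.153, 0.091, 0, 0], [-1, -0.196, 0.1, 0, 0], [-1, -0.241, 0.103, 0, 0], [-1, -0.286, 0.099, 0, 0], [-1, -0.33, 0.089, 0, 0], [-1, -0.371, 0.074, 0, 0]]}}

```text
clock: 12.8
tcp_pos: [0.5435, -0.1903, 0.1239]
tcp_rot: [-0.001, 0.075, 0.997, 0.001]
wrist_force: [-4.2, 2.7, -1.0]
finger_gap: 0.018
gripper_force: 30.0
```

```bash
python3 arc.py 12 0.1 .0645
```

```text
[ 0.54354823 -0.19034043  0.12394721] [-4.21490778  2.65494728 -1.04612401] [ 0.42312761  0.76756184 -0.03945702] 0.01798971550540384 12.8
th 1.0136766271737896 crank 2.3133233728262104 r 0.0653402180271681
F tang resist 4.9813225585536 radial out 0.02486460104182405
[-1, -0.027, -0.018, 0, 0], [-1, -0.055, -0.035, 0, 0], [-1, -0.08, -0.055, 0, 0], [-1, -0.104, -0.077, 0, 0], [-1, -0.125, -0.101, 0, 0], [-1, -0.143, -0.128, 0, 0], [-1, -0.159, -0.156, 0, 0], [-1, -0.172, -0.185, 0, 0], [-1, -0.182, -0.216, 0, 0], [-1, -0.189, -0.247, 0, 0], [-1, -0.193, -0.279, 0, 0], [-1, -0.193, -0.312, 0, 0],
```

Tangential resistance is 5.0 N, matching the dry friction. Continue.

>>> {"method": "send_rows", "body": {"targets": [[-1, -0.027, -0.018, 0, 0], [-1, -0.055, -0.035, 0, 0], [-1, -0.08, -0.055, 0, 0], [-1, -0.104, -0.077, 0, 0], [-1, -0.125, -0.101, 0, 0], [-1, -0.143, -0.128, 0, 0], [-1, -0.159, -0.156, 0, 0], [-1, -0.172, -0.185, 0, 0], [-1, -0.182, -0.216, 0, 0]]}}

```text
clock: 13.92
tcp_pos: [0.5743, -0.2379, 0.124]
tcp_rot: [0.001, 0.075, 0.997, 0.001]
wrist_force: [0.6, 5.0, -2.1]
finger_gap: 0.0178
gripper_force: 30.0
```

```bash
python3 arc.py 14 0.05 .065;  python3 - <<'E'
from h import *
a=get_image("scene")[120:255,280:420];cv2.imwrite("pics/s4.png",cv2.resize(a,(560,540),interpolation=2))
E
```

```text
[ 0.5743299  -0.23791602  0.12400168] [ 0.63335981  4.96543271 -2.14917404] [ 0.89045501 -0.16114795 -0.01544881] 0.01782376202214766 13.925
th 0.12009876720041553 crank 3.2069012327995843 r 0.0658038990097651
F tang resist 4.8537827319562785 radial out 1.2237073977136697
[-1, -0.0, -0.017, 0, 0], [-1, -0.003, -0.033, 0, 0], [-1, -0.006, -0.049, 0, 0], [-1, -0.007, -0.065, 0, 0], [-1, -0.008, -0.081, 0, 0], [-1, -0.008, -0.098, 0, 0], [-1, -0.007, -0.114, 0, 0], [-1, -0.005, -0.13, 0, 0], [-1, -0.003, -0.146, 0, 0], [-1, 0.001, -0.162, 0, 0], [-1, 0.005, -0.178, 0, 0], [-1, 0.01, -0.193, 0, 0], [-1, 0.015, -0.208, 0, 0], [-1, 0.022, -0.223, 0, 0],
```

View pics/s4.png

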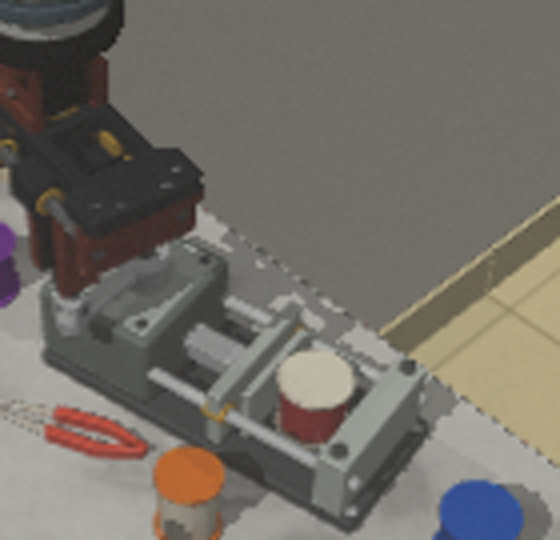

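Jaw is still short; the spool has a few mm to the stop. The radius drift means the axis is about 1 mm further in x, so I'll correct that and take finer steps.

```bash
sed -i 's/\[.509,-.2458\]/[.5100,-.2458]/' arc.py; python3 arc.py 12 0.05 .0655
```

```text
[ 0.57439011 -0.23876907  0.12403149] [ 2.29471516  4.98708598 -3.28448763] [ 0.81603499 -0.43616829  0.01364021] 0.017741496760743318 13.975
th 0.10876186853991159 crank 3.2182381314600885 r 0.06477283658386053
F tang resist 4.708532812031701 radial out 2.822492337453168
[-1, -0.007, -0.015, 0, 0], [-1, -0.01, -0.031, 0, 0], [-1, -0.012, -0.047, 0, 0], [-1, -0.014, -0.064, 0, 0], [-1, -0.014, -0.08, 0, 0], [-1, -0.014, -0.096, 0, 0], [-1, -0.013, -0.113, 0, 0], [-1, -0.011, -0.129, 0, 0], [-1, -0.008, -0.145, 0, 0], [-1, -0.005, -0.161, 0, 0], [-1, -0.001, -0.177, 0, 0], [-1, 0.004, -0.192, 0, 0],
```

>>> {"method": "send_rows", "body": {"targets": [[-1, -0.015, -0.015, 0, 0], [-1, -0.019, -0.031, 0, 0], [-1, -0.021, -0.047, 0, 0], [-1, -0.023, -0.064, 0, 0], [-1, -0.023, -0.08, 0, 0], [-1, -0.023, -0.096, 0, 0], [-1, -0.022, -0.113, 0, 0]]}}

```text
clock: 14.85
tcp_pos: [0.5735, -0.2611, 0.124]
tcp_rot: [-0.001, 0.075, 0.997, 0.001]
wrist_force: [-4.1, 6.4, -2.0]
finger_gap: 0.018
gripper_force: 30.0
```

```bash
python3 arc.py 12 0.05 .0655
```

```text
[ 0.57347775 -0.2611226   0.12396807] [-4.12772014  6.35112867 -2.04062643] [ 1.03242357  0.6268359  -0.02629246] 0.01802033582190452 14.85
th -0.23685447592836723 crank 3.563854475928367 r 0.06530088938946389
F tang resist 5.205257278062764 radial out -5.502745274871886
[-1, 0.001, -0.016, 0, 0], [-1, 0.003, -0.033, 0, 0], [-1, 0.007, -0.049, 0, 0], [-1, 0.011, -0.064, 0, 0], [-1, 0.016, -0.08, 0, 0], [-1, 0.022, -0.095, 0, 0], [-1, 0.028, -0.11, 0, 0], [-1, 0.036, -0.125, 0, 0], [-1, 0.044, -0.139, 0, 0], [-1, 0.053, -0.153, 0, 0], [-1, 0.062, -0.166, 0, 0], [-1, 0.072, -0.179, 0, 0],
```

>>> {"method": "send_rows", "body": {"targets": [[-1, 0.002, -0.016, 0, 0], [-1, 0.005, -0.033, 0, 0], [-1, 0.009, -0.049, 0, 0], [-1, 0.013, -0.064, 0, 0]]}}

```text
clock: 15.35
tcp_pos: [0.5693, -0.2732, 0.124]
tcp_rot: [-0.001, 0.075, 0.997, 0.001]
wrist_force: [-2.0, 6.6, -1.3]
finger_gap: 0.018
gripper_force: 30.0
```

```bash
python3 arc.py 6 0.05 .0655
```

```text
[ 0.56930948 -0.27319918  0.12401681] [-2.01802629  6.55456644 -1.26585369] [ 1.19447538  0.40719361 -0.04044103] 0.017984015953307047 15.35
th -0.43276326790936087 crank 3.759763267909361 r 0.06533245112053987
F tang resist 5.103981559239894 radial out -4.580845287522822
[-1, 0.004, -0.016, 0, 0], [-1, 0.01, -0.031, 0, 0], [-1, 0.016, -0.046, 0, 0], [-1, 0.024, -0.061, 0, 0], [-1, 0.032, -0.075, 0, 0], [-1, 0.04, -0.089, 0, 0],
```

>>> {"method": "send_rows", "body": {"targets": [[-1, 0.004, -0.016, 0, 0], [-1, 0.01, -0.031, 0, 0]]}}

```text
clock: 15.6
tcp_pos: [0.5664, -0.2789, 0.124]
tcp_rot: [-0.001, 0.075, 0.997, 0.001]
wrist_force: [-3.1, 7.5, -1.5]
finger_gap: 0.0183
gripper_force: 30.0
```

```bash
python3 arc.py 4 0.05 .0655
```

```text
[ 0.56638635 -0.27885176  0.12397789] [-3.07200891  7.52515567 -1.50035492] [ 1.22962843  0.34198955 -0.01306771] 0.01828060442988969 15.6
th -0.5301854204067388 crank 3.8571854204067386 r 0.06535930774806084
F tang resist 4.938557663101462 radial out -6.455683913982989
[-1, 0.006, -0.015, 0, 0], [-1, 0.013, -0.03, 0, 0], [-1, 0.021, -0.044, 0, 0], [-1, 0.03, -0.058, 0, 0],
```

>>> {"method": "send_rows", "body": {"targets": [[-1, 0.008, -0.014, 0, 0], [-1, 0.016, -0.029, 0, 0]]}}

```text
clock: 15.85
tcp_pos: [0.5628, -0.2842, 0.124]
tcp_rot: [-0.0, 0.075, 0.997, 0.001]
wrist_force: [-0.1, 5.9, -1.1]
finger_gap: 0.018
gripper_force: 30.0
```

```bash
python3 arc.py 4 0.05 .0655
```

```text
[ 0.56278051 -0.2842213   0.12396356] [-0.05907699  5.88739556 -1.12469077] [1.11895568 0.0505771  0.01698854] 0.01799539828305488 15.85
th -0.6292356612686623 crank 3.9562356612686624 r 0.06528383013110028
F tang resist 4.7250589017233935 radial out -3.5126535476188585
[-1, 0.007, -0.015, 0, 0], [-1, 0.016, -0.029, 0, 0], [-1, 0.025, -0.042, 0, 0], [-1, 0.035, -0.055, 0, 0],
```

>>> {"method": "send_rows", "body": {"targets": [[-1, 0.007, -0.015, 0, 0], [-1, 0.016, -0.029, 0, 0]]}}

```text
clock: 16.1
tcp_pos: [0.5588, -0.2893, 0.124]
tcp_rot: [-0.0, 0.075, 0.997, 0.001]
wrist_force: [0.0, 7.2, -2.0]
finger_gap: 0.0178
gripper_force: 30.0
```

```bash
python3 arc.py 4 0.05 .0655
```

```text
[ 0.55877248 -0.28928619  0.12398503] [ 0.02371628  7.19807496 -2.03998614] [ 1.25281007  0.04073029 -0.01859504] 0.017832203905984133 16.1
th -0.7281621048482282 crank 4.055162104848228 r 0.06534373568077384
F tang resist 5.3884175210830705 radial out -4.772609573980161
[-1, 0.009, -0.014, 0, 0], [-1, 0.019, -0.027, 0, 0], [-1, 0.029, -0.039, 0, 0], [-1, 0.04, -0.051, 0, 0],
```

>>> {"method": "send_rows", "body": {"targets": [[-1, 0.01, -0.013, 0, 0]]}}

```text
clock: 16.23
tcp_pos: [0.5567, -0.2915, 0.124]
tcp_rot: [0.0, 0.075, 0.997, 0.001]
wrist_force: [1.3, 7.0, -2.2]
finger_gap: 0.0178
gripper_force: 30.0
```

```bash
python3 arc.py 4 0.05 .0655
```

```text
[ 0.55667884 -0.29148403  0.12399247] [ 1.32663621  7.03976644 -2.20725055] [ 1.28166166 -0.20721945 -0.02289307] 0.017799972639596776 16.225
th -0.7746279820693015 crank 4.101627982069301 r 0.06531419817958277
F tang resist 5.959105399630699 radial out -3.9758443157591796
[-1, 0.009, -0.014, 0, 0], [-1, 0.02, -0.026, 0, 0], [-1, 0.031, -0.038, 0, 0], [-1, 0.043, -0.049, 0, 0],
```

>>> {"method": "send_rows", "body": {"targets": [[-1, 0.01, -0.014, 0, 0]]}}

```text
clock: 16.35
tcp_pos: [0.5545, -0.2937, 0.124]
tcp_rot: [0.0, 0.075, 0.997, 0.002]
wrist_force: [2.0, 7.9, -2.5]
finger_gap: 0.0182
gripper_force: 30.0
```

```bash
python3 arc.py 3 0.05 .0655
```

```text
[ 0.55446261 -0.29369696  0.1239836 ] [ 2.00725868  7.86915019 -2.54764493] [ 1.45216104 -0.28486122 -0.00596644] 0.018211483821966475 16.35
th -0.8225655628332638 crank 4.1495655628332635 r 0.06535320903744586
F tang resist 6.824829778174005 radial out -4.401625898704176
[-1, 0.01, -0.013, 0, 0], [-1, 0.021, -0.025, 0, 0], [-1, 0.033, -0.036, 0, 0],
```

>>> {"method": "send_rows", "body": {"targets": [[-1, 0.01, -0.013, 0, 0], [-1, 0.021, -0.025, 0, 0], [-1, 0.021, -0.025, 0, 0]]}}

```text
clock: 16.73
tcp_pos: [0.5497, -0.2977, 0.124]
tcp_rot: [0.0, 0.075, 0.997, 0.002]
wrist_force: [1.9, 8.1, -2.5]
finger_gap: 0.0179
gripper_force: 30.0
```

```bash
python3 arc.py 3 0.05 .0655
```

```text
[ 0.54974277 -0.29772325  0.123984  ] [ 1.89301514  8.09619948 -2.52051515] [ 1.46145957 -0.31834131  0.02870224] 0.017860853034341033 16.725
th -0.9175031238519873 crank 4.244503123851987 r 0.06538739516254162
F tang resist 6.424126523134661 radial out -5.278498918556635
[-1, 0.011, -0.012, 0, 0], [-1, 0.023, -0.023, 0, 0], [-1, 0.036, -0.033, 0, 0],
```

>>> {"method": "send_rows", "body": {"targets": [[-1, 0.006, -0.007, 0, 0]]}}

```text
clock: 16.85
tcp_pos: [0.5487, -0.2985, 0.124]
tcp_rot: [0.001, 0.074, 0.997, 0.002]
wrist_force: [4.2, 10.4, -3.3]
finger_gap: 0.0177
gripper_force: 30.0
```

```bash
python3 arc.py
```

```text
[ 0.54873893 -0.29851025  0.12400802] [ 4.1849413  10.38714676 -3.29084828] [ 1.76711651 -0.60991775 -0.06806507] 0.01769816976407381 16.85
th -0.9370026998444534 crank 4.264002699844453 r 0.06541463778098072
F tang resist 9.523499303246513 radial out -5.891477962133931
```

Squeeze is about 25 N by both angle past contact and force. Relax the tangential load slightly, open and lift.

>>> {"method": "send_rows", "body": {"targets": [[-1, -0.003, 0.004, 0, 0], [-0.3, -0.003, 0.004, 0, 0], [-0.2, -0.003, 0.004, 0, 0], [0, -0.003, 0.004, 0, 0], [0, -0.003, 0.004, 0, 0], [0, -0.003, 0.004, -0.1, 0], [0, -0.003, 0.004, -0.3, 0], [0, -0.003, 0.004, -0.5, 0], [0, -0.003, 0.004, -0.6, 0], [0, -0.003, 0.004, -0.6, 0]]}}

```text
clock: 18.1
tcp_pos: [0.5488, -0.3008, 0.2486]
tcp_rot: [0.003, 0.075, 0.997, -0.001]
wrist_force: [0.7, -0.2, -0.3]
finger_gap: 0.0437
gripper_force: 0.0
```

Run:
```python
from h import *
a=get_image("scene")[120:255,260:420];w=get_image("wrist")
cv2.imwrite("pics/s5.png",np.hstack([cv2.resize(a,(400,338),interpolation=2),cv2.resize(w[60:330,160:480],(400,338))]))
s=read_state();print(s["tcp_pos"],s["wrist_force"],s["finger_gap"])
```

```text
[ 0.54805363 -0.30025666  0.24463372] [ 0.17830392 -0.75301037 -0.32922361] 0.04365577004029682
```

View pics/s5.png

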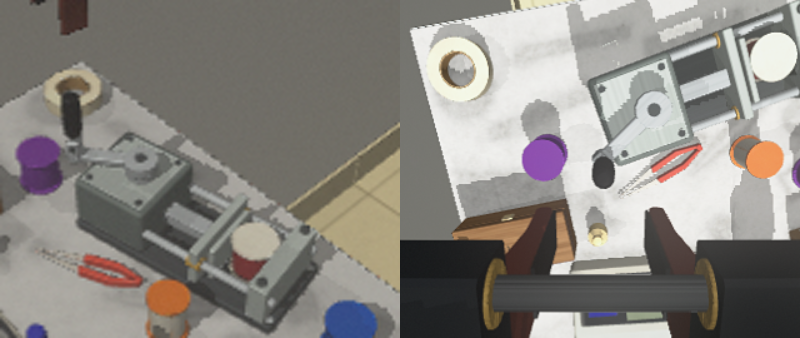

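The grip stands upright, the spool is upright between pad and stop, the snips and other spool are untouched, and the gripper is clear. Handing in.

```bash
python3 -c "
from rig import *
print(hand_in())"
```

```text
the job is handed in; nothing more can be done
None
```

The job is handed in: the grip stands upright and the spool is clamped against the stop block at an estimated 25 N (my last reading suggested up to 30 N); the verdict was not reported back.

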